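# Blow out the casting moulds in a tipping tray

## Robot

A 7-joint arm with a two-finger parallel gripper is mounted at the origin on the work surface. World frame = base frame: x ahead of the robot, y to its left, z up, the work surface at z = 0. Lengths are in m, angles in rad, forces in N, time in s.
With the tool pointing down it reaches from about 0.4 to 0.85 m from the base axis. Payload 6.9 kg.
Tool frame: the origin (TCP) lies at the centre of the arm's flange, where the gripper is bolted on; the fingertips stand 173 mm ahead of it and the grasp point (between the pads) lies 155 mm ahead of it; z points along the fingers, y is the line along which they close (so a half turn about z gives the same grasp; the last joint's range is limited). The gripper opens to 85 mm and grips with 20 to 120 N. Pads are 22 mm wide; open, the fingers measure 114 mm over their backs; the gripper's body (76 mm by 85 mm) begins 54 mm behind the grasp point. The pads swing forward as they close: fully open they stand 13 mm farther back than shut.
Start: joints at [1.266, 0.507, -0.238, 1.5, 0.126, 1.149, -0.155], TCP at [0.25, -0.573, 0.405] pointing down, gripper open.
Joint ranges: [-3.08, 3.08], [-0.24, 2.05], [-1.43, 1.35], [0, 2.5], [-1.52, 4.66], [0.17, 1.96], [-2.89, 2.89]. Speed limits (rad/s): [2.39, 2.39, 3.14, 3.14, 3.14, 3.14, 3.14].

## Interface

Orientations are given as a unit quaternion [x, y, z, w].
In Python, from station import env gives the robot as it stands.
- The arm moves only by the tool move_arm, never from a script. Its argument "rows" is text: rows parted by semicolons, each of 6 numbers parted by spaces: the shift along the tool's x, y, z in mm, then the turn, a rotation vector about the tool's x, y, z in rad. In form: tx ty tz ax ay az; .... A call has 1 to 12 rows; each row shifts and turns the commanded pose from where the row before left it, along the tool's axes as they then stand; what a row does not reach is not made up. A row lasts 1/12 s, in which the tool goes at most 41.7 mm and 7.16 degrees, less where a joint would pass 70% of its speed; a pose out of reach is approached as far as the arm can. A call with a gripper value outside its range is refused whole. "gripper" is the opening in per cent of the stroke, from 0 (shut) to 100 (fully open), set as the call begins (left out, the last holds). The fingers move at their own pace and stop on an object; "squeeze" is the grip in N (left out, the last holds). Time passes only in rows, so rows that do not move let the fingers close. It gives the time, the measured TCP pose, the force, the opening and the grip force at its end, in the units of the state.
- env.state(): the state, without advancing time (a new reading comes with each control period).
- env.read_camera(name): name is "scene" or "top"; returns (picture, depth): 420x560x3 uint8, red, green, blue; 420x560 float32, m along the optical axis (not along the pixel's ray), 0 where there is no reading.
- env.calibration(name): a dict with "mtx" (3x3 intrinsics, pixels), "cam_to_world" (4x4, takes a point from camera to world coordinates). Camera axes: x right, y down, z forward; pixel columns grow to the right and rows downward; lengths in m; the calibration is good to about 2 mm. A picture is of the moment at which its call begins. calibration takes no time and is no camera call.
- env.finish_job(): hands the job in; it is judged then, once.
The state is a dict: "t": time; "joint_positions": joint angles; "joint_velocities": joint speeds; "joint_torque": joint torques, N m; "tcp_pos": TCP position; "tcp_rot": TCP orientation; "ft_force": force on the tool from outside, world axes, zero at the start; "torque": the same for the moment, N m; "grip_width": finger opening in m; "gripper_force": force on a finger pad.
Only numpy, scipy, OpenCV 4.12 (cv2) and the standard library are available. Lean on these libraries where they do the work, as an engineer would, in place of code of your own. Each camera call takes 0.05 s, during which the arm holds its last target. There are 200 camera calls.

## Task

Get the casting moulds ready for pouring: stand all the brown moulds, mouth up, in the bays of the tray, one to a bay, and then tip the tray 30 degrees towards you so that the dust can fall out. Take the blow-off wand and, going from the tallest mould to the lowest, hold its jet steady for a good second straight into the middle of each mouth from about 5 cm, without the wand touching a mould. Finally lay the wand back in its rest as it lay, bring the tray back level with the moulds in it, and leave the other things on the bench alone.

Things in the scene. Friction and masses are not known exactly. Their poses are not given: they have to be found in the camera images.
- tray (a joint): Tipping angle in rad of the square aluminium tray on its two side trunnions. 0 = level; positive raises the far, handle edge so that the tray faces the robot. It turns -0.35 to 1.0 about a level axis 85 mm above the table through the tray centre, along the frame's y axis. A stiff friction hinge (about 1 N m, plus slight damping) holds any angle it is left at; it starts within 0.12 rad of level.
- tray_floor (a point): Centre of the tray's floor (top surface), 8 mm below the trunnion axis; turns with the tray. x towards the handle, y along the trunnion axis, z out of the tray. The tray is 196 x 196 mm outside with 4 mm thick rims that stand 12 mm above its floor; low ribs 6 mm wide and 8 mm high, crossing at the centre, divide it into four bays, centred at x, y = +-48 mm from here, each about 90 mm square.
- tray_handle (a point): Middle of the tray's handle: a steel bar 12 mm thick and 100 mm long along the tray's y axis, 135 mm in x from the trunnion axis and 45 mm above it (tray axes), at the far edge; free space all round it. Turns with the tray.
- cradle: Fixed stand of the tray: base plate 160 x 250 x 8 mm with two uprights, 10 mm thick, outside the tray's left and right edges, top 89 mm above the table. Origin on the table under the tray centre; z up, x towards the handle side.
- wand: Cordless blow-off wand: grey box-shaped body 130 x 26 x 32 mm (x, y, z), 0.2 kg, with a thin steel nozzle tube (12 mm thick, 60 mm long) that comes out low near its front (+x) end and points forward and down, 60 degrees below the body's x axis. Origin at the centre of the body's underside; z up. Lies in the rest; grip it across y at its middle.
- wand_nozzle (a point): Mouth of the nozzle, at (80, 0, -42) mm in the wand's axes. Its own x axis is the direction of the air jet (60 degrees down from the wand's x), y is the wand's y. The air runs all the time.
- rest_seat (a point): Seat of the fixed plywood wand rest, 75 mm above the table: the wand's origin lies here when it is put away. x is the way the wand points, z up. Two saddles 10 mm thick at x = -50 and +36 mm, each with a slot 36 mm wide between lips 14 mm high (54 mm wide over all); base 140 x 90 x 12 mm.
- mould1: Dark brown rigid casting mould, an open-topped round cup, 54 mm across, 56 mm high, walls 5 mm, floor 6 mm, 0.11 kg. Origin at the centre of its underside, z up through the mouth. May be absent.
- mould1_mouth (a point): Centre of the mouth (rim plane) of mould1, 56 mm above its underside.
- mould2: Dark brown rigid casting mould, an open-topped square box, 54 x 54 mm, 47 mm high, walls 5 mm, floor 6 mm, 0.11 kg. Origin at the centre of its underside, z up through the mouth. May be absent.
- mould2_mouth (a point): Centre of the mouth (rim plane) of mould2, 47 mm above its underside.
- mould3: Dark brown rigid casting mould, an open-topped round cup, 54 mm across, 38 mm high, walls 5 mm, floor 6 mm, 0.11 kg. Origin at the centre of its underside, z up through the mouth. May be absent.
- mould3_mouth (a point): Centre of the mouth (rim plane) of mould3, 38 mm above its underside.
- mould4: Dark brown rigid casting mould, an open-topped square box, 54 x 54 mm, 29 mm high, walls 5 mm, floor 6 mm, 0.11 kg. Origin at the centre of its underside, z up through the mouth. May be absent.
- mould4_mouth (a point): Centre of the mouth (rim plane) of mould4, 29 mm above its underside.
- tape: Roll of paper tape, 56 mm across, 18 mm high, lying among the moulds. A bystander: leave it alone. Origin at its underside.
- potcup: White mixing cup, 72 mm across, 85 mm high. A bystander: leave it alone. Origin at its underside.
- jar: Amber jar, 68 mm across, 100 mm high. A bystander: leave it alone. Origin at its underside.
- offcut: Plywood offcut, 90 x 60 x 18 mm. A bystander: leave it alone. Origin at its underside.
- spatula: Spatula lying flat. A bystander: leave it alone.
- brush: Brush lying flat. A bystander: leave it alone.
- clampblock: Dark steel block, 70 x 40 x 30 mm. A bystander: leave it alone. Origin at its underside.
Not all that is in view belongs to the job. Of the things shaped like the wand, the grey one is meant.

How it is judged:
By the outcome, as a careful person would: the job done as asked, in the order asked, and still so for the second after the job is handed in, with the robot touching nothing.
Of mould1, mould2, mould3, mould4 only 2 to 4 are there at a start; the rules pass over those that are not, and their reading is None.
At some moment in a run one of mould1, mould2, mould3, mould4 may be knocked a few centimetres aside while the robot is not near it.
It also fails if it takes over 210 s, if anything falls off the work surface, if the arm or the gripper's body presses on something with over 40 N, if the wrist force passes 120 N, or if a joint passes its speed limit or range.

## Working session

There is one attempt and no reset: what is moved stays moved. The work goes in short steps, Python scripts to look and compute and a tool call to move; the robot and the scene stay as the last step left them, time stands still between calls to the robot, and variables do not carry over. Pictures are saved under pics/ and viewed, at most 14 in all, crops included, and the job is handed in when it is done.

Besides the shell and the picture viewer there is one more tool, called after ">>>" as name(argument=value, ...) on one line, values as JSON. move_arm: Moves the arm, as the interface text tells. Its arguments: {"type":"object","properties":{"rows":{"type":"string"},"gripper":{"type":"number"},"squeeze":{"type":"number"}},"required":["rows"]}

```bash
ls; mkdir -p pics; python3 - <<'E'
from station import env
import cv2, numpy as np
s=env.state(); print(s['t'],s['tcp_pos'],s['tcp_rot'],s['grip_width'])
for n in('scene','top'):
    p,d=env.read_camera(n); c=env.calibration(n); print(n,c['mtx'].tolist(),np.round(c['cam_to_world'],3).tolist())
    cv2.imwrite(f'pics/{n}0.png',p[:,:,::-1]); np.save(f'pics/{n}0.npy',d)
E
```

```text
pics
0.0 [ 0.24943141 -0.57286668  0.40384315] [ 9.78983330e-01  2.03938420e-01 -2.15805589e-04 -8.44445405e-04] 0.08527464990463438
scene [[431.60151320930976, 0.0, 281.5766081560118], [0.0, 431.60151320930976, 210.31257414930073], [0.0, 0.0, 1.0]] [[0.339, 0.71, -0.617, 1.303], [0.941, -0.25, 0.229, -0.206], [0.008, -0.658, -0.753, 1.048], [0.0, 0.0, 0.0, 1.0]]
top [[383.1314134677522, 0.0, 277.47256856857575], [0.0, 383.1314134677522, 205.35405599191162], [0.0, 0.0, 1.0]] [[0.024, -0.995, 0.092, 0.465], [-1.0, -0.023, 0.013, 0.061], [-0.011, -0.092, -0.996, 1.057], [0.0, 0.0, 0.0, 1.0]]
```

View pics/top0.png

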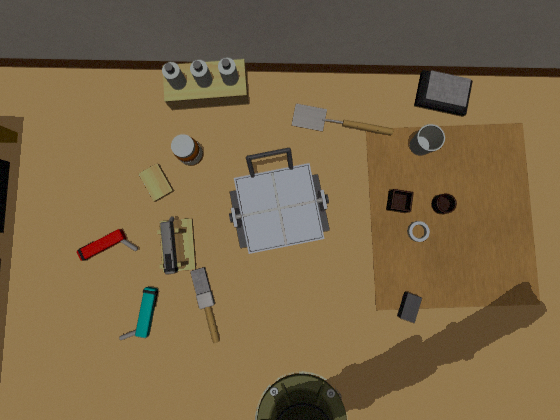

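View pics/scene0.png

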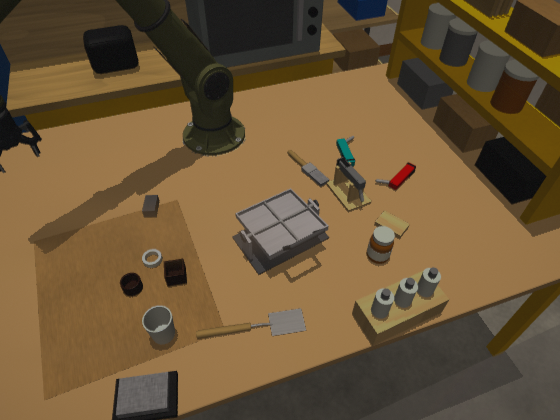

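Top view: the brown pieces are the square one at (400,201) and the round one at (444,204). The tape is at (419,232) and the steel block at (409,307). Of the wand shapes, grey is at (169,245) in the rest, red at (102,245) and teal at (146,312), so I choose grey. Next I measure and check one close crop.

```bash
cat > h.py <<'E'
import numpy as np, cv2
from station import env
from scipy.spatial.transform import Rotation as R
def cloud(n,p=None,d=None):
    if d is None: p,d=env.read_camera(n)
    c=env.calibration(n);K=c['mtx'];T=c['cam_to_world']
    v,u=np.mgrid[:d.shape[0],:d.shape[1]]
    P=np.stack([(u-K[0,2])/K[0,0]*d,(v-K[1,2])/K[1,1]*d,d],-1)@T[:3,:3].T+T[:3,3]
    P[d==0]=np.nan
    return p,P
def rect(xy):
    r=cv2.minAreaRect((xy*1000).astype(np.float32)); return np.round(r[0],1),np.round(r[1],1),round(r[2],1)
E
python3 - <<'E'
from h import *
p=cv2.imread('pics/top0.png');d=np.load('pics/top0.npy')
_,P=cloud('top',p,d)
def reg(name,u0,u1,v0,v1,zmin=.012,zmax=.3,dark=None):
    Q=P[v0:v1,u0:u1].reshape(-1,3); m=(Q[:,2]>zmin)&(Q[:,2]<zmax); Q=Q[m]
    print(name,len(Q),rect(Q[:,:2]),'z',np.round(np.percentile(Q[:,2],[5,50,90,98,100]),4))
reg('sq',380,418,182,217);reg('rd',430,460,190,218);reg('tape',406,432,219,245)
reg('sq_top',380,418,182,217,.022);reg('rd_top',430,460,190,218,.022)
reg('rest all',155,200,210,280,.03);reg('wand',155,200,210,280,.095)
reg('handle',240,296,140,180,.1,.2)
reg('tray',225,330,160,255,.06,.2);reg('trayrim',225,330,163,255,.08,.2)
reg('cradle',225,330,160,255,.004,.02)
print('table z', np.nanmedian(P[300:400,180:240,2]),np.nanmedian(P[250:300,440:480,2]))
s=cv2.imread('pics/scene0.png')
a=cv2.resize(p[205:285,130:210],None,fx=5,fy=5,interpolation=2);b=cv2.resize(p[180:260,380:460],None,fx=5,fy=5,interpolation=2)
c=cv2.resize(s[130:210,310:390],None,fx=5,fy=5,interpolation=2)[:200*2]; e=cv2.resize(s[235:305,110:190],(400,350))
im=np.zeros((600,800,3),np.uint8);im[:300,:400]=cv2.resize(a,(400,300));im[:300,400:]=cv2.resize(b,(400,300));im[300:,:400]=cv2.resize(c,(400,300));im[300:,400:]=cv2.resize(e,(400,300))
cv2.imwrite('pics/crop1.png',im)
E
```

```text
sq 326 (array([ 580. , -253.1]), array([55.1, 54.7]), 81.7) z [0.016  0.0412 0.0479 0.0493 0.0502]
rd 238 (array([ 574.3, -373.7]), array([50.9, 54.9]), 0.6) z [0.0145 0.0338 0.0386 0.0404 0.0415]
tape 198 (array([ 499.8, -307.7]), array([54. , 54.4]), 34.4) z [0.0135 0.0176 0.0198 0.0209 0.022 ]
sq_top 273 (array([ 580.1, -253.2]), array([55.1, 54.6]), 82.3) z [0.0252 0.0439 0.048  0.0494 0.0502]
rd_top 188 (array([ 574.3, -373.7]), array([50.9, 54.9]), 0.6) z [0.024  0.0354 0.0387 0.0406 0.0415]
rest all 838 (array([450.5, 347. ]), array([147.6,  55.2]), 6.9) z [0.0587 0.1056 0.1092 0.1109 0.1137]
wand 600 (array([441.7, 344.4]), array([129.3,  27.3]), 8.2) z [0.0993 0.1068 0.1096 0.111  0.1137]
handle 370 (array([657.6, 103.8]), array([ 43.2, 128.9]), 12.1) z [0.1047 0.1447 0.1488 0.1503 0.1526]
tray 6354 (array([561.1,  74. ]), array([223.4, 253.5]), 12.3) z [0.0689 0.0789 0.0884 0.0995 0.1446]
trayrim 2774 (array([558. ,  73.3]), array([217.1, 253.5]), 12.1) z [0.0803 0.0842 0.0948 0.1078 0.1375]
cradle 624 (array([563. ,  76.8]), array([251.9, 285.9]), 1.2) z [0.0045 0.0076 0.0103 0.013  0.0195]
table z 0.00010405523147705154 0.00038060535199102574
```

View pics/crop1.png

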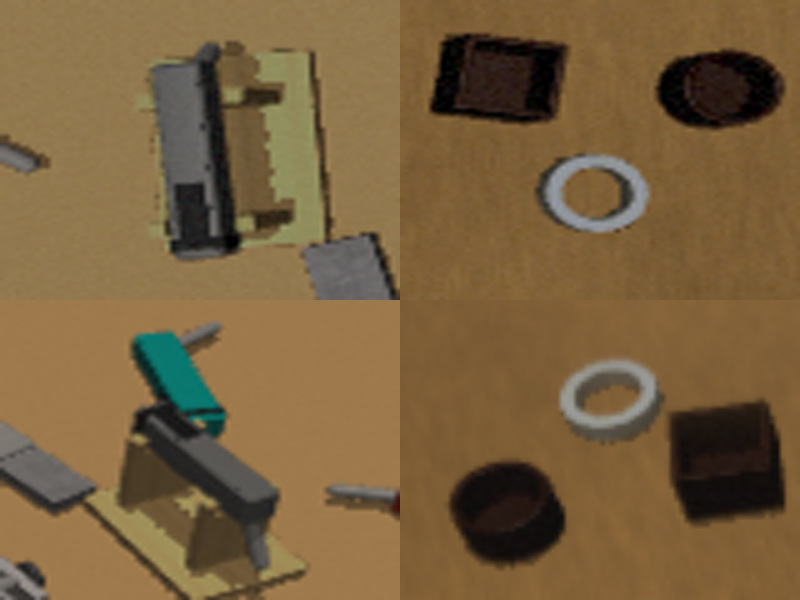

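The crop shows the grey wand in its rest with the nozzle at the image-top end, so it points towards +x. It also shows two mouth-up moulds: the square one measures 47 mm high (mould2) and the round one 38 mm (mould3). The white ring is the tape. Next I fit the tray and wand frames.

```bash
cat >> h.py <<'E'
def tray(P):
    Q=P[150:260,215:340].reshape(-1,3); Q=Q[np.isfinite(Q[:,0])]
    c=np.array([.56,.074]); 
    F=Q[(np.abs(Q[:,:2]-c).max(1)<.085)&(Q[:,2]>.04)&(Q[:,2]<.13)]
    for _ in range(15):
        A=np.c_[F[:,:2],np.ones(len(F))]; k=np.linalg.lstsq(A,F[:,2],rcond=None)[0]; r=F[:,2]-A@k
        s=max(1.5*np.median(abs(r)),.0015); F=F[(abs(r)<s)]
    n=np.array([-k[0],-k[1],1]);n/=np.linalg.norm(n)
    return n,k,Q
def plan(pos,yaw,extra=None,s=None):
    """delta in tool axes to a tool-down pose at pos with tool x at yaw"""
    s=s or env.state(); R0=R.from_quat(s['tcp_rot']); 
    Rt=R.from_euler('z',yaw)*R.from_euler('x',np.pi)
    d=R0.inv().apply(np.array(pos)-s['tcp_pos'])*1000; rv=(R0.inv()*Rt).as_rotvec()
    print('shift mm',np.round(d,1),'turn',np.round(rv,4),'t',round(s['t'],2))
E
python3 - <<'E'
from h import *
p=cv2.imread('pics/top0.png');d=np.load('pics/top0.npy');_,P=cloud('top',p,d)
n,k,Q=tray(P); print('n',n,'floor z at .56,.074',k@[.56,.074,1])
h=Q@n-k[2]*n[2]   # height above floor plane
print(np.percentile(h,[5,50,95]))
# rim: 8..15mm over floor plane
m=(h>.009)&(h<.016);print('rim',rect(Q[m][:,:2]),m.sum())
m=(abs(h)<.02);print('slab',rect(Q[m][:,:2]),m.sum())
m=(h>.048)&(h<.068);print('bar',rect(Q[m][:,:2]),m.sum(),np.median(Q[m],0))
W=P[205:285,155:200].reshape(-1,3)
m=(W[:,2]>.103)&(W[:,2]<.115);print('wand top',rect(W[m][:,:2]),np.median(W[m],0))
S=P[180:220,380:460].reshape(-1,3)
for y0,y1,z in((-.3,-.2,.042),(-.42,-.33,.033)):
    m=(S[:,1]>y0)&(S[:,1]<y1)&(S[:,2]>z);print('mould',rect(S[m][:,:2]),m.sum())
# scene view check of same
p=cv2.imread('pics/scene0.png');d=np.load('pics/scene0.npy');_,P=cloud('scene',p,d);Q=P.reshape(-1,3);Q=Q[np.isfinite(Q[:,0])]
def box(x0,x1,y0,y1,z0,z1):
    m=(Q[:,0]>x0)&(Q[:,0]<x1)&(Q[:,1]>y0)&(Q[:,1]<y1)&(Q[:,2]>z0)&(Q[:,2]<z1);return rect(Q[m][:,:2]),m.sum()
print('scene',box(.53,.63,-.3,-.2,.042,.06),box(.53,.63,-.42,-.33,.033,.05),'wand',box(.35,.55,.3,.4,.103,.115),'bar',box(.62,.75,0,.2,.135,.16))
E
```

```text
n [-0.0932221  -0.02226518  0.99539635] floor z at .56,.074 0.07836190841773408
[-0.09210386 -0.06210036  0.01210289]
rim (array([549.1,  71.8]), array([198.8, 252.3]), 12.6) 748
slab (array([552.1,  72. ]), array([205. , 253.5]), 12.3) 6260
bar (array([671.8,  99.6]), array([ 18.5, 109.3]), 13.1) 220 [0.67255197 0.10404936 0.14654753]
wand top (array([441.8, 344. ]), array([129.3,  27.1]), 8.7) [0.44063077 0.34376234 0.10712123]
mould (array([ 580. , -253.4]), array([54.5, 54.4]), 81.5) 153
mould (array([ 574.7, -373.3]), array([52.9, 52.1]), 63.1) 127
scene ((array([ 580.7, -253.8]), array([53.7, 59.5]), 82.2), np.int64(156)) ((array([ 578. , -374.5]), array([51.2, 52.7]), 49.0), np.int64(122)) wand ((array([445.4, 343.5]), array([130.9,  28.3]), 7.4), np.int64(234)) bar ((array([675.2,  97.8]), array([ 18.7, 111.7]), 10.0), np.int64(180))
```

```bash
python3 -c "
from h import *
plan([.576,-.374,.182],.217)"
```

```text
shift mm [378.8 -51.6 222. ] turn [-0.0015  0.0002  0.1938] t 0.1
```

>>> move_arm(rows="31.6 -4.3 8 0 0 0;31.6 -4.3 8 0 0 0;31.6 -4.3 8 0 0 0;31.6 -4.3 8 0 0 0;31.6 -4.3 8 0 0 0;31.6 -4.3 8 0 0 0;31.6 -4.3 8 0 0 0;31.6 -4.3 8 0 0 0;31.6 -4.3 8 0 0 0;31.6 -4.3 8 0 0 0;31.6 -4.3 8 0 0 0;31.6 -4.3 8 0 0 0", gripper=100)

```text
t: 1.1
tcp_pos: [0.5777, -0.3733, 0.3078]
tcp_rot: [0.979, 0.204, -0.0, -0.0]
ft_force: [-0.4, -0.1, 0.3]
grip_width: 0.0853
gripper_force: 0.0
```

>>> move_arm(rows="0 0 0 0 0 0.065;0 0 0 0 0 0.065;0 0 0 0 0 0.064;0 0 0 0 0 0;0 0 0 0 0 0")

```text
t: 1.52
tcp_pos: [0.5766, -0.3741, 0.3082]
tcp_rot: [0.994, 0.109, -0.0, -0.0]
ft_force: [0.9, 0.2, -0.2]
grip_width: 0.0854
gripper_force: 0.0
```

```bash
python3 -c "
from h import *
plan([.576,-.374,.182],.217)"
```

```text
shift mm [ -0.4  -0.2 126.2] turn [-0.0005  0.0007  0.0018] t 1.52
```

>>> move_arm(rows="0 0 20 0 0 0;0 0 20 0 0 0;0 0 20 0 0 0;0 0 20 0 0 0;0 0 16 0 0 0;0 0 12 0 0 0;0 0 10 0 0 0;0 0 8 0 0 0;0 0 0 0 0 0")

```text
t: 2.27
tcp_pos: [0.5762, -0.3741, 0.1812]
tcp_rot: [0.994, 0.108, -0.001, -0.001]
ft_force: [-0.1, 0.3, 0.0]
grip_width: 0.0854
gripper_force: 0.0
```

>>> move_arm(rows="0 0 0 0 0 0;0 0 0 0 0 0;0 0 0 0 0 0;0 0 0 0 0 0;0 0 0 0 0 0;0 0 0 0 0 0;0 0 0 0 0 0;0 0 0 0 0 0", gripper=40, squeeze=25)

```text
t: 2.93
tcp_pos: [0.577, -0.3744, 0.184]
tcp_rot: [0.994, 0.108, 0.001, 0.001]
ft_force: [-1.0, -0.4, 6.4]
grip_width: 0.054
gripper_force: 26.7
```

>>> move_arm(rows="0 0 -5 0 0 0;0 0 -15 0 0 0;0 0 -20 0 0 0;0 0 -20 0 0 0;0 0 -25 0 0 0;0 0 -25 0 0 0;0 0 -25 0 0 0;0 0 -25 0 0 0;0 0 -20 0 0 0;0 0 0 0 0 0")

```text
t: 3.77
tcp_pos: [0.5773, -0.3747, 0.368]
tcp_rot: [0.994, 0.108, 0.003, 0.002]
ft_force: [0.8, -0.1, 0.5]
grip_width: 0.054
gripper_force: 26.7
```

```bash
python3 -c "
from h import *
plan([.598,.033,.264],.217)
p,P=cloud('top');cv2.imwrite('pics/top1.png',p[:,:,::-1])
S=P[180:240,370:470].reshape(-1,3)
m=(S[:,1]<-.2)&(S[:,1]>-.31)&(S[:,2]>.042)&(S[:,2]<.06)&(S[:,0]>.52);print('mould2',rect(S[m][:,:2]),m.sum())"
```

```text
shift mm [ 107.2 -394.3  102.5] turn [ 0.0054 -0.0057 -0.0005] t 3.77
mould2 (array([ 579.6, -253.1]), array([54.6, 53.9]), 81.7) 162
```

```bash
python3 -c "
from h import *
p,P=cloud('scene')
c=env.calibration('scene');T=np.linalg.inv(c['cam_to_world']);q=T[:3,:3]@np.array([.577,-.375,.2])+T[:3,3];uv=c['mtx']@q;u,v=(uv[:2]/uv[2]).astype(int);print(u,v)
cv2.imwrite('pics/grip1.png',cv2.resize(p[v-50:v+50,u-60:u+60,::-1],None,fx=5,fy=5,interpolation=2))
Q=P[v-60:v+60,u-60:u+60].reshape(-1,3);m=(np.hypot(Q[:,0]-.577,Q[:,1]+.375)<.06)&(Q[:,2]>.1)&(Q[:,2]<.26)
Q=Q[m]
for y in np.arange(-.43,-.32,.01):
    r=Q[abs(Q[:,1]-y)<.005]; print(round(y,2),len(r),np.round(np.percentile(r[:,2],[0,2,5]),4) if len(r) else '')
"
```

```text
112 245
-0.43 18 [0.242  0.2439 0.2467]
-0.42 50 [0.2378 0.2393 0.2406]
-0.41 71 [0.2037 0.2052 0.2073]
-0.4 97 [0.185  0.1887 0.1935]
-0.39 113 [0.1837 0.1847 0.1859]
-0.38 117 [0.1818 0.1832 0.1863]
-0.37 110 [0.1831 0.1858 0.1869]
-0.36 94 [0.1819 0.1838 0.1858]
-0.35 80 [0.1773 0.1871 0.1899]
-0.34 85 [0.1991 0.2022 0.2045]
-0.33 36 [0.2172 0.2325 0.2393]
```

View pics/grip1.png

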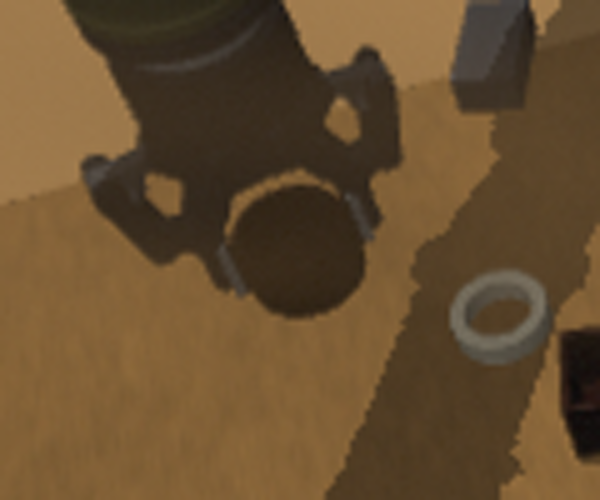

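The held mould shows its base 185 mm below the TCP, with the fingertips well above its underside. I'll tilt the tool by the tray's 0.096 rad for placing.

```bash
cat >> h.py <<'E'
def plan2(pos,yaw,pitch=0,s=None):
    s=s or env.state(); R0=R.from_quat(s['tcp_rot'])
    Rt=R.from_euler('z',yaw)*R.from_euler('x',np.pi)*R.from_euler('y',pitch)
    d=R0.inv().apply(np.array(pos)-s['tcp_pos'])*1000; rv=(R0.inv()*Rt).as_rotvec()
    print('shift mm',np.round(d,1),'turn',np.round(rv,4),'t',round(s['t'],2))
E
python3 -c "
from h import *
plan2([.581,.029,.330],.217,.096)"
```

```text
shift mm [  91.1 -392.9   33.1] turn [ 0.0012  0.095  -0.0002] t 3.87
```

>>> move_arm(rows="7.6 -32.7 2.8 0 0 0;7.6 -32.7 2.8 0 0 0;7.6 -32.7 2.8 0 0 0;7.6 -32.7 2.8 0 0 0;7.6 -32.7 2.8 0 0 0;7.6 -32.7 2.8 0 0 0;7.6 -32.7 2.8 0 0 0;7.6 -32.7 2.8 0 0 0;7.6 -32.7 2.8 0 0 0;7.6 -32.7 2.8 0 0 0;7.6 -32.7 2.8 0 0 0;7.6 -32.7 2.8 0 0 0")

```text
t: 4.87
tcp_pos: [0.5805, 0.03, 0.3274]
tcp_rot: [0.994, 0.108, -0.001, -0.0]
ft_force: [0.6, -0.1, -1.1]
grip_width: 0.0535
gripper_force: 26.7
```

>>> move_arm(rows="0 0 0 0 0.048 0;0 0 0 0 0.047 0;0 0 0 0 0 0;0 0 0 0 0 0")

```text
t: 5.2
tcp_pos: [0.5806, 0.0282, 0.328]
tcp_rot: [0.993, 0.108, 0.045, -0.005]
ft_force: [-0.9, 0.7, -1.0]
grip_width: 0.0539
gripper_force: 26.8
```

```bash
python3 -c "
from h import *
plan2([.581,.029,.266],.217,.096)"
```

```text
shift mm [-5.1 -0.7 61.8] turn [-0.      0.0046 -0.0004] t 5.2
```

>>> move_arm(rows="-5 0 10 0 0.004 0;0 0 12 0 0 0;0 0 12 0 0 0;0 0 10 0 0 0;0 0 8 0 0 0;0 0 5 0 0 0;0 0 2.5 0 0 0;0 0 2 0 0 0;0 0 0 0 0 0;0 0 0 0 0 0")

```text
t: 6.03
tcp_pos: [0.5824, 0.0288, 0.2678]
tcp_rot: [0.993, 0.108, 0.049, -0.005]
ft_force: [-0.3, -0.6, -1.1]
grip_width: 0.0535
gripper_force: 26.8
```

>>> move_arm(rows="0 0 1 0 0 0;0 0 1 0 0 0;0 0 0 0 0 0;0 0 0 0 0 0")

```text
t: 6.37
tcp_pos: [0.5825, 0.0288, 0.2655]
tcp_rot: [0.993, 0.108, 0.049, -0.005]
ft_force: [0.2, 0.3, -0.9]
grip_width: 0.0538
gripper_force: 26.8
```

>>> move_arm(rows="0 0 0 0 0 0;0 0 0 0 0 0;0 0 0 0 0 0;0 0 0 0 0 0", gripper=74)

```text
t: 6.7
tcp_pos: [0.5826, 0.0288, 0.2656]
tcp_rot: [0.993, 0.108, 0.049, -0.005]
ft_force: [0.2, 0.8, 0.1]
grip_width: 0.0634
gripper_force: 0.0
```

>>> move_arm(rows="0 0 -10 0 0 0;0 0 -20 0 0 0;0 0 -25 0 0 0;0 0 -30 0 0 0;0 0 -30 0 -0.047 0;0 0 0 0 -0.047 0;0 0 0 0 0 0")

```text
t: 7.28
tcp_pos: [0.5718, 0.0265, 0.3825]
tcp_rot: [0.994, 0.108, 0.004, -0.0]
ft_force: [0.1, 0.3, -1.3]
grip_width: 0.0629
gripper_force: 0.0
```

```bash
python3 -c "
from h import *
plan2([.580,-.253,.30],-.147,0)"
```

```text
shift mm [-52.7 274.7  82.3] turn [-0.0008 -0.0074  0.3638] t 7.28
```

>>> move_arm(rows="-4.4 22.9 2 0 0 0;-4.4 22.9 2 0 0 0;-4.4 22.9 2 0 0 0;-4.4 22.9 4 0 0 0;-4.4 22.9 8 0 0 0;-4.4 22.9 8 0 0 0;-4.4 22.9 8 0 0 0;-4.4 22.9 8 0 0 0;-4.4 22.9 10 0 0 0;-4.4 22.9 10 0 0 0;-4.4 22.9 10 0 0 0;-4.4 22.9 10 0 0 0", gripper=100)

```text
t: 8.28
tcp_pos: [0.5789, -0.2543, 0.2963]
tcp_rot: [0.994, 0.108, 0.003, -0.0]
ft_force: [0.5, 0.2, -0.3]
grip_width: 0.0854
gripper_force: 0.0
```

>>> move_arm(rows="0 0 0 0 -0.007 0;0 0 0 0 0 0.091;0 0 0 0 0 0.091;0 0 0 0 0 0.091;0 0 0 0 0 0.09;0 0 0 0 0 0;0 0 0 0 0 0")

```text
t: 8.87
tcp_pos: [0.5792, -0.2528, 0.2972]
tcp_rot: [0.997, -0.071, -0.001, 0.0]
ft_force: [-0.1, -0.1, 1.2]
grip_width: 0.0856
gripper_force: 0.0
```

```bash
python3 -c "
from h import *
p,P=cloud('top')
S=P[170:250,360:470].reshape(-1,3)
m=(S[:,1]<-.2)&(S[:,1]>-.31)&(S[:,2]>.042)&(S[:,2]<.06)&(S[:,0]>.5);print('mould2',rect(S[m][:,:2]),m.sum())
T=P[150:260,215:340].reshape(-1,3)
n,k,Q=tray(P);h=Q@n-k[2]*n[2];print(n,len(Q));m=(h>.031)&(h<.042)&(Q[:,0]<.64);print('mould3',rect(Q[m][:,:2]),m.sum())
plan2([.580,-.253,.186],-.147,0)"
```

```text
mould2 (array([ 578.7, -253.4]), array([54.9, 51.2]), 81.5) 93
[-0.10451919 -0.01126363  0.99445908] 13701
mould3 (array([595.5,  31.4]), array([49.9, 49.5]), 1.4) 127
shift mm [  1.   -0.  111.3] turn [0.0006 0.0022 0.0043] t 8.92
```

>>> move_arm(rows="1 0 20 0 0 0.004;0 0 20 0 0 0;0 0 20 0 0 0;0 0 18 0 0 0;0 0 15 0 0 0;0 0 10 0 0 0;0 0 8 0 0 0;0 0 0 0 0 0")

```text
t: 9.58
tcp_pos: [0.5797, -0.2533, 0.1851]
tcp_rot: [0.997, -0.075, -0.002, -0.0]
ft_force: [-0.7, 0.3, 0.5]
grip_width: 0.0856
gripper_force: 0.0
```

>>> move_arm(rows="0 0 0 0 0 0;0 0 0 0 0 0;0 0 0 0 0 0;0 0 0 0 0 0;0 0 0 0 0 0;0 0 0 0 0 0;0 0 0 0 0 0;0 0 0 0 0 0", gripper=40)

```text
t: 10.25
tcp_pos: [0.5805, -0.2536, 0.1877]
tcp_rot: [0.997, -0.075, -0.0, 0.001]
ft_force: [-0.2, -0.2, 5.4]
grip_width: 0.0533
gripper_force: 28.4
```

>>> move_arm(rows="0 0 -5 0 0 0;0 0 -15 0 0 0;0 0 -20 0 0 0;0 0 -20 0 0 0;0 0 -25 0 0 0;0 0 -25 0 0 0;0 0 -25 0 0 0;0 0 -25 0 0 0;0 0 -25 0 0 0;0 0 -5 0 0 0;0 0 0 0 0 0")

```text
t: 11.17
tcp_pos: [0.5807, -0.2535, 0.3787]
tcp_rot: [0.997, -0.075, 0.001, 0.001]
ft_force: [0.1, -0.0, -1.4]
grip_width: 0.0537
gripper_force: 27.7
```

```bash
python3 -c "
from h import *
plan2([.5773-.0173,.1266-.0038,.35],.217,.096)
p,P=cloud('scene')
Q=P.reshape(-1,3);m=(np.hypot(Q[:,0]-.577,Q[:,1]+.253)<.025)&(Q[:,2]>.1)&(Q[:,2]<.26);print(np.percentile(Q[m][:,2],[0,2,5]))
"
```

```text
shift mm [ -76.8 -369.    27.9] turn [ 0.0196  0.0935 -0.3669] t 11.17
[0.19359901 0.19457266 0.1950384 ]
```

>>> move_arm(rows="0 0 0 0 0 -0.092;0 0 0 0 0 -0.092;0 0 0 0 0 -0.092;0 0 0 0 0 -0.091;0 0 0 0 0 0")

```text
t: 11.63
tcp_pos: [0.58, -0.2534, 0.3743]
tcp_rot: [0.994, 0.11, -0.003, -0.001]
ft_force: [0.5, 0.1, -1.0]
grip_width: 0.0539
gripper_force: 27.7
```

>>> move_arm(rows="5.1 -31 1 0 0 0;5.1 -31 1 0 0 0;5.1 -31 1 0 0 0;5.1 -31 1 0 0 0;5.1 -31 1 0 0 0;5.1 -31 1 0 0 0;5.1 -31 1 0 0 0;5.1 -31 1 0 0 0;5.1 -31 1 0 0 0;5.1 -31 5 0 0 0;5.1 -31 5 0 0 0;5.1 -31 5 0 0 0")

```text
t: 12.63
tcp_pos: [0.5595, 0.1244, 0.351]
tcp_rot: [0.994, 0.106, -0.002, 0.0]
ft_force: [0.3, -0.1, -0.6]
grip_width: 0.0535
gripper_force: 27.7
```

>>> move_arm(rows="0 0 0 0 0.048 0;0 0 0 0 0.047 0;0 0 0 0 0 0;0 0 0 0 0 0")

```text
t: 12.97
tcp_pos: [0.5597, 0.1228, 0.3516]
tcp_rot: [0.993, 0.107, 0.045, -0.005]
ft_force: [-0.4, -0.6, -1.2]
grip_width: 0.0539
gripper_force: 27.6
```

```bash
python3 -c "
from h import *
plan2([.5773-.0173,.1266-.0038,.2685],.217,.096)"
```

```text
shift mm [-7.1  0.  82.8] turn [ 0.0003  0.0062 -0.0023] t 12.97
```

>>> move_arm(rows="-7 0 15 0 0.005 0;0 0 15 0 0 0;0 0 15 0 0 0;0 0 13 0 0 0;0 0 10 0 0 0;0 0 7 0 0 0;0 0 4 0 0 0;0 0 2.5 0 0 0;0 0 1.5 0 0 0;0 0 1 0 0 0;0 0 0 0 0 0;0 0 0 0 0 0")

```text
t: 13.97
tcp_pos: [0.5614, 0.1234, 0.2687]
tcp_rot: [0.993, 0.108, 0.049, -0.005]
ft_force: [-0.3, -0.6, -0.8]
grip_width: 0.0535
gripper_force: 27.7
```

>>> move_arm(rows="0 0 0.5 0 0 0;0 0 0 0 0 0;0 0 0 0 0 0;0 0 0 0 0 0", gripper=74)

```text
t: 14.3
tcp_pos: [0.5614, 0.1234, 0.2679]
tcp_rot: [0.993, 0.108, 0.049, -0.005]
ft_force: [0.9, -0.4, 0.8]
grip_width: 0.0633
gripper_force: 0.0
```

>>> move_arm(rows="0 0 -10 0 0 0;0 0 -20 0 0 0;0 0 -25 0 0 0;0 0 -30 0 0 0;0 0 -30 0 -0.047 0;0 0 0 0 -0.047 0;0 0 0 0 0 0")

```text
t: 14.88
tcp_pos: [0.5508, 0.1211, 0.3848]
tcp_rot: [0.994, 0.108, 0.003, -0.0]
ft_force: [0.3, 0.4, -0.9]
grip_width: 0.0633
gripper_force: 0.0
```

```bash
python3 -c "
from h import *
s=env.state();print(s['tcp_pos'],s['joint_positions'])
p,P=cloud('scene');cv2.imwrite('pics/scene2.png',p[:,:,::-1])
"
```

```text
[0.55076913 0.12105469 0.38481377] [-0.10676129  0.42784404 -0.22750251  1.69851149  0.11047544  1.02130946
 -1.72588135]
```

View pics/scene2.png

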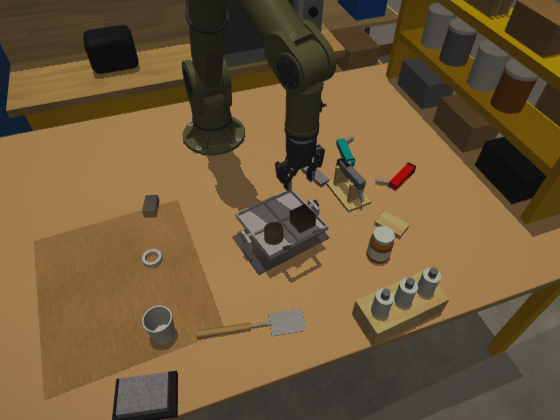

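Both moulds stand in the two far bays: the round one at (273,233), the square one at (302,216). No other brown mould is in view. Next the handle: turn the tool 90°.

>>> move_arm(rows="0 0 0 0 0 -0.11;0 0 0 0 0 -0.11;0 0 0 0 0 -0.11;0 0 0 0 0 -0.11;0 0 0 0 0 -0.11;0 0 0 0 0 -0.11;0 0 0 0 0 -0.11;0 0 0 0 0 -0.11;0 0 0 0 0 -0.11;0 0 0 0 0 -0.11;0 0 0 0 0 -0.11;0 0 0 0 0 -0.11", gripper=50)

```text
t: 15.93
tcp_pos: [0.55, 0.1208, 0.381]
tcp_rot: [0.717, 0.697, 0.001, 0.001]
ft_force: [0.7, 0.4, 0.1]
grip_width: 0.0427
gripper_force: 0.0
```

>>> move_arm(rows="0 0 0 0 0 -0.125;0 0 0 0 0 -0.125;0 0 0 0 0 0;0 0 0 0 0 0")

```text
t: 16.27
tcp_pos: [0.5502, 0.1207, 0.3813]
tcp_rot: [0.628, 0.778, 0.001, 0.001]
ft_force: [-0.1, -0.4, 0.7]
grip_width: 0.0429
gripper_force: 0.0
```

```bash
cat >> h.py <<'E'
def planh(pos,th):
    s=env.state();R0=R.from_quat(s['tcp_rot']);Rt=R.from_euler('z',.217+np.pi/2)*R.from_euler('x',np.pi)*R.from_euler('x',-th)
    print('shift',np.round(R0.inv().apply(np.array(pos)-s['tcp_pos'])*1000,1),'turn',np.round((R0.inv()*Rt).as_rotvec(),4),'t',round(s['t'],2),'q',np.round(s['joint_positions'],2))
E
python3 -c "
from h import *
planh([.654,.0945,.355],.096)
p,P=cloud('top');n,k,Q=tray(P);h=Q@n-k[2]*n[2];print(n);m=(h>.041)&(h<.051)&(Q[:,0]<.63);print('m2',rect(Q[m][:,:2]),m.sum())
m=(h>.05)&(h<.068)&(Q[:,0]>.64);print('bar',rect(Q[m][:,:2]),m.sum())
"
```

```text
shift [-47.5  95.9  26.6] turn [-0.0929 -0.0004 -0.0048] t 16.27 q [ 0.16  0.48 -0.64  1.7   0.32  1.06 -0.37]
[-0.0593022  -0.18629883  0.98070179]
m2 (array([0., 0.]), array([0., 0.]), 0.0) 0
bar (array([682.1,  57.2]), array([ 2.7, 21.8]), 3.2) 7
```

>>> move_arm(rows="-9.5 19.2 5.2 0 0 0;-9.5 19.2 5.2 0 0 0;-9.5 19.2 5.2 0 0 0;-9.5 19.2 5.2 0 0 0;-9.5 19.2 5.2 0 0 0;0 0 0 -0.046 0 0;0 0 0 -0.046 0 0;0 0 0 0 0 -0.005;0 0 0 0 0 0;0 0 0 0 0 0")

```text
t: 17.15
tcp_pos: [0.6542, 0.0953, 0.3567]
tcp_rot: [0.625, 0.78, 0.037, 0.03]
ft_force: [0.1, 0.6, -0.6]
grip_width: 0.0428
gripper_force: 0.0
```

```bash
python3 -c "
from h import *
planh([.6596,.0958,.295],.096)
p,P=cloud('scene');Q=P.reshape(-1,3)
m=(Q[:,0]>.62)&(Q[:,0]<.75)&(Q[:,1]>0)&(Q[:,1]<.2)&(Q[:,2]>.135)&(Q[:,2]<.155);print('bar',rect(Q[m][:,:2]),m.sum())
cv2.imwrite('pics/h1.png',cv2.resize(p[170:300,220:350,::-1],(600,600)))
"
```

```text
shift [-0.7 -0.5 61.9] turn [-0.0013  0.0003  0.003 ] t 17.15 q [ 0.16  0.62 -0.6   1.52  0.4   1.03 -0.31]
bar (array([675.2,  98.4]), array([ 17.9, 111.8]), 13.5) 178
```

View pics/h1.png

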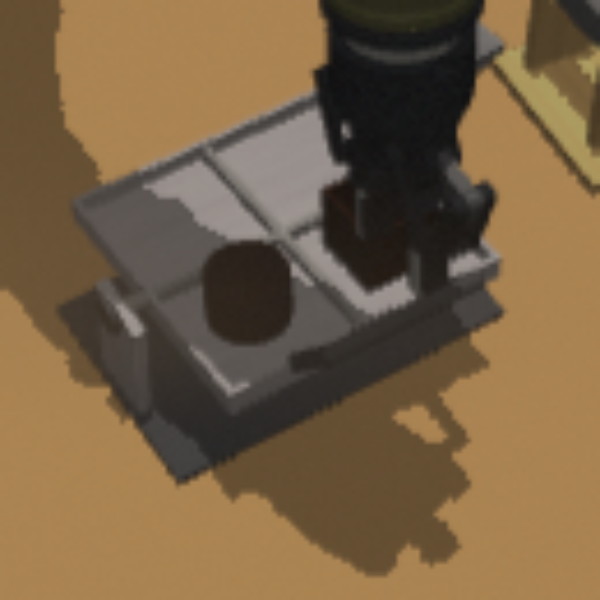

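The fingers straddle the bar, with the moulds standing in the far bays. I descend and grip.

>>> move_arm(rows="-0.7 0.5 15 0 0 0;0 0 15 0 0 0;0 0 14 0 0 0;0 0 10 0 0 0;0 0 8 0 0 0;0 0 0 0 0 0;0 0 0 0 0 0")

```text
t: 17.78
tcp_pos: [0.661, 0.0959, 0.2948]
tcp_rot: [0.624, 0.78, 0.037, 0.03]
ft_force: [0.4, 0.4, -0.6]
grip_width: 0.0425
gripper_force: 0.0
```

>>> move_arm(rows="0 0 0 0 0 0;0 0 0 0 0 0;0 0 0 0 0 0;0 0 0 0 0 0;0 0 0 0 0 0;0 0 0 0 0 0;0 0 0 0 0 0;0 0 0 0 0 0", gripper=0, squeeze=40)

```text
t: 18.45
tcp_pos: [0.6615, 0.096, 0.296]
tcp_rot: [0.624, 0.78, 0.038, 0.031]
ft_force: [3.7, 0.7, 5.0]
grip_width: 0.0105
gripper_force: 39.2
```

```bash
python3 -c "
from h import *
s=env.state();R0=R.from_quat(s['tcp_rot'])
C=np.array([.548,.071,.085]);r=R0.inv().apply(np.array(s['tcp_pos'])-C)*1000
z=R0.apply([0,0,1]);th=np.arctan2(z[0]*.9765+z[1]*.2153,-z[2]);print('tool tilt',th,'r',r,s['ft_force'],s['grip_width'])
for d in(.02,):
    print((R.from_rotvec([-d,0,0]).apply(r)-r))
"
```

```text
tool tilt 0.09885550629308061 r [  -0.53036248  136.52243917 -198.46865551] [3.6735845  0.67687863 4.9900508 ] 0.01045312478673344
[ 0.         -3.99641207 -2.69057435]
```

>>> move_arm(rows="0 -3.6 -2.43 -0.018 0 0;0 -3.6 -2.43 -0.018 0 0;0 -3.6 -2.43 -0.018 0 0;0 -3.6 -2.43 -0.018 0 0;0 -3.6 -2.43 -0.018 0 0;0 -3.6 -2.43 -0.018 0 0;0 -3.6 -2.43 -0.018 0 0;0 -3.6 -2.43 -0.018 0 0;0 -3.6 -2.43 -0.018 0 0;0 -3.6 -2.43 -0.018 0 0;0 -3.6 -2.43 -0.018 0 0;0 -3.6 -2.43 -0.018 0 0")

```text
t: 19.45
tcp_pos: [0.615, 0.0855, 0.3153]
tcp_rot: [0.617, 0.771, 0.123, 0.098]
ft_force: [9.5, 1.7, -3.6]
grip_width: 0.0106
gripper_force: 39.0
```

```bash
cat >> h.py <<'E'
def tilt():
    s=env.state();R0=R.from_quat(s['tcp_rot']);C=np.array([.548,.071,.085]);r=R0.inv().apply(np.array(s['tcp_pos'])-C)*1000
    z=R0.apply([0,0,1]);print('tool tilt',np.arctan2(z[0]*.9765+z[1]*.2153,-z[2]),'r',r,s['ft_force'],s['grip_width'])
E
python3 -c "
from h import *
tilt()"
```

```text
tool tilt 0.31559227616412133 r [  -0.4782983   136.65432582 -197.63840246] [ 9.54708838  1.66850183 -3.5729673 ] 0.010561006552320104
```

>>> move_arm(rows="0 -3.6 -2.43 -0.018 0 0;0 -3.6 -2.43 -0.018 0 0;0 -3.6 -2.43 -0.018 0 0;0 -3.6 -2.43 -0.018 0 0;0 -3.6 -2.43 -0.018 0 0;0 -3.6 -2.43 -0.018 0 0;0 -3.6 -2.43 -0.018 0 0;0 -3.6 -2.43 -0.018 0 0;0 -3.6 -2.43 -0.018 0 0;0 -3.6 -2.43 -0.018 0 0;0 -3.6 -2.43 -0.018 0 0;0 -2 -1.35 -0.01 0 0")

```text
t: 20.45
tcp_pos: [0.5666, 0.0746, 0.3248]
tcp_rot: [0.604, 0.754, 0.202, 0.161]
ft_force: [8.9, 1.7, -2.9]
grip_width: 0.0102
gripper_force: 39.1
```

>>> move_arm(rows="0 0 0 0 0 0;0 0 0 0 0 0;0 0 0 0 0 0")

```text
t: 20.7
tcp_pos: [0.5666, 0.0747, 0.3251]
tcp_rot: [0.604, 0.754, 0.201, 0.161]
ft_force: [3.8, 1.2, 4.4]
grip_width: 0.0107
gripper_force: 39.8
```

```bash
python3 -c "
from h import *
tilt()
p,P=cloud('scene');cv2.imwrite('pics/t1.png',cv2.resize(p[150:310,200:360,::-1],(600,600)))
Q=P.reshape(-1,3);Q=Q[np.isfinite(Q[:,0])]
ax=np.array([.9765,.2153]);u=(Q[:,:2]-[.548,.071])@ax;v=(Q[:,:2]-[.548,.071])@np.array([-.2153,.9765])
# far wall-free floor strip: ransac plane among points in the tray footprint
m=(abs(u)<.08)&(abs(v)<.085);a=np.polyfit(u[m&(u<0)&(u>-.075)],Q[m&(u<0)&(u>-.075),2],1);print('near-bay slope',a,np.arctan(a[0]))
"
```

```text
tool tilt 0.5219758533168627 r [  -0.51025479  136.17237826 -198.61002262] [3.79377359 1.18205767 4.36926009] 0.010726537201062843
near-bay slope [-0.56742866  0.40918989] -0.5161256046663517
```

View pics/t1.png

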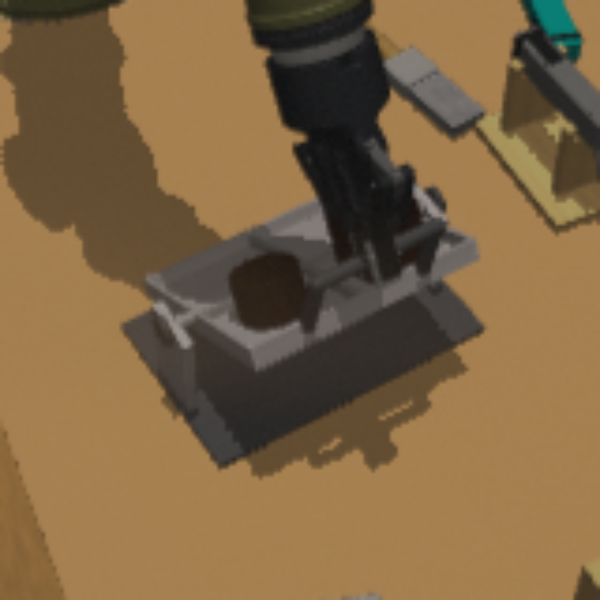

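The tray is tipped and the moulds are still standing in it. I release the handle, back off along the tool and measure.

>>> move_arm(rows="0 0 0 0 0 0;0 0 0 0 0 0;0 0 0 0 0 0;0 0 0 0 0 0", gripper=45)

```text
t: 21.08
tcp_pos: [0.5655, 0.0743, 0.3237]
tcp_rot: [0.604, 0.755, 0.2, 0.16]
ft_force: [-0.1, -0.0, -0.2]
grip_width: 0.0381
gripper_force: 0.0
```

>>> move_arm(rows="0 0 -10 0 0 0;0 0 -20 0 0 0;0 0 -25 0 0 0;0 0 -30 0 0 0;0 0 -20 0.1 0 0;0 0 -10 0.1 0 0;0 0 0 0.1 0 0;0 0 0 0.11 0 0;0 0 0 0.11 0 0;0 0 0 0 0 0")

```text
t: 21.92
tcp_pos: [0.5116, 0.0619, 0.424]
tcp_rot: [0.625, 0.781, -0.003, -0.002]
ft_force: [0.6, -0.2, -0.7]
grip_width: 0.0384
gripper_force: 0.0
```

>>> move_arm(rows="-20 -15 0 0 0 0.11;-20 -15 0 0 0 0.11;-20 -15 0 0 0 0.11;-20 -15 0 0 0 0.11;-20 -15 0 0 0 0.11;-20 -15 0 0 0 0.11;-10 -10 0 0 0 0.11;-10 -10 0 0 0 0.11;0 0 0 0 0 0.11;0 0 0 0 0 0.11;0 0 0 0 0 0.11;0 0 0 0 0 0.11")

```text
t: 22.92
tcp_pos: [0.389, -0.0589, 0.4244]
tcp_rot: [0.973, 0.231, 0.002, 0.001]
ft_force: [-0.5, -0.6, -0.1]
grip_width: 0.0384
gripper_force: 0.0
```

```bash
python3 -c "
from h import *
s=env.state();print(s['tcp_pos'],np.round(s['joint_positions'],2))
p,P=cloud('top');cv2.imwrite('pics/top3.png',p[:,:,::-1]);np.save('pics/P3.npy',P)
"
```

```text
[ 0.38903814 -0.05886128  0.42439714] [ 0.52  0.14 -0.5   2.02  0.08  1.   -1.12]
```

View pics/top3.png

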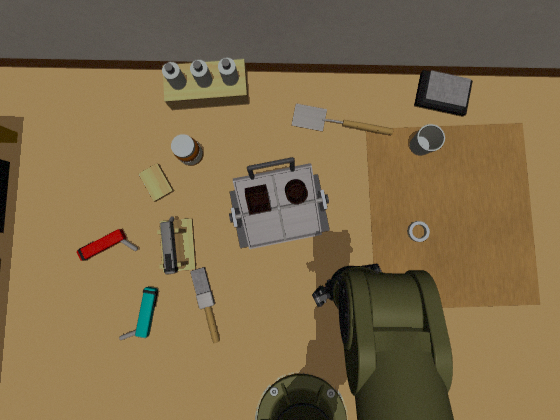

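The tray is in clear view, with the square mould at (258,199), the round one at (296,191) and the wand still in its rest.

```bash
cat > m.py <<'E'
from h import *
def measure(P):
    C=np.array([.548,.071,.085]);Q=P[140:270,215:345].reshape(-1,3);Q=Q[np.isfinite(Q[:,0])]
    def frame(th,yaw):
        x=np.array([np.cos(yaw)*np.cos(th),np.sin(yaw)*np.cos(th),np.sin(th)]);y=np.array([-np.sin(yaw),np.cos(yaw),0]);return np.stack([x,y,np.cross(x,y)])
    th,yaw=.52,.217
    for i in range(6):
        L=(Q-C)@frame(th,yaw).T
        m=(abs(L[:,2]+.008)<(.008 if i<2 else .004))&(abs(abs(L[:,0])-.048)<.036)&(abs(abs(L[:,1])-.048)<.036)
        k=np.linalg.lstsq(np.c_[Q[m][:,:2],np.ones(m.sum())],Q[m][:,2],rcond=None)[0]
        n=np.array([-k[0],-k[1],1]);n/=np.linalg.norm(n);th=np.arctan(np.hypot(k[0],k[1]))
    L=(Q-C)@frame(th,yaw).T
    print('tilt',th,'slope dir',np.arctan2(k[1],k[0]),'floor z med',np.median(L[m][:,2]),m.sum())
    r=(abs(L[:,2]-.004)<.003)&(abs(L[:,:2]).max(1)<.105);print('rim',np.round(L[r][:,:2].min(0)*1e3,1),np.round(L[r][:,:2].max(0)*1e3,1),rect(L[r][:,:2]))
    out={}
    for nme,h,sg in(('m2',.047,1),('m3',.038,-1)):
        s=(L[:,2]>-.008+h-.004)&(L[:,2]<-.008+h+.005)&(L[:,1]*sg>.005)&(L[:,0]<.09)
        print(nme,rect(L[s][:,:2]),s.sum(),'z',np.median(L[s][:,2]))
        c=np.r_[rect(L[s][:,:2])[0]/1e3,h-.008];out[nme]=c@frame(th,yaw)+C;print(' mouth world',np.round(out[nme],4))
    return th,out
E
python3 -c "
from m import *
measure(np.load('pics/P3.npy'))
p,P=cloud('scene');Q=P.reshape(-1,3);Q=Q[np.isfinite(Q[:,0])]
for th in(.5236,):
    yaw=.217;C=np.array([.548,.071,.085]);x=np.array([np.cos(yaw)*np.cos(th),np.sin(yaw)*np.cos(th),np.sin(th)]);y=np.array([-np.sin(yaw),np.cos(yaw),0]);F=np.stack([x,y,np.cross(x,y)])
    L=(Q-C)@F.T
    for h,sg in((.047,1),(.038,-1)):
        s=(L[:,2]>-.008+h-.004)&(L[:,2]<-.008+h+.005)&(L[:,1]*sg>.005)&(abs(L[:,1])<.1)&(abs(L[:,0])<.09);r=rect(L[s][:,:2]);print('scene',r,s.sum(),(np.r_[r[0]/1e3,h-.008]@F+C).round(4))
"
```

```text
tilt 0.5211617232169554 slope dir 0.2217115227513527 floor z med -0.008000911726348035 2079
rim [ -99.7 -104.8] [ 98.7 104.9] (array([-0.5,  0. ]), array([198.4, 209.8]), 0.0)
m2 (array([42.5, 47.7]), array([54.7, 53.9]), 0.8) 167 z 0.038585834163834036
 mouth world [0.5548 0.1213 0.14  ]
m3 (array([ 41.6, -49.3]), array([51.9, 52.6]), 52.9) 126 z 0.02958275716224896
 mouth world [0.5793 0.0274 0.1317]
scene (array([44.6, 45.9]), array([60.8, 54.7]), 0.8) 101 [0.5568 0.1199 0.1411]
scene (array([ 42.7, -50.2]), array([52.2, 51.5]), 56.4) 79 [0.5803 0.0267 0.1323]
```

The tilt is 29.9° and the mouths are found consistently in both views. Now the wand.

```bash
python3 -c "
from h import *
plan2([.443,.344,.32],.142,0)"
```

```text
shift mm [ 230.2 -335.   104.1] turn [ 0.0022 -0.0025  0.3279] t 23.02
```

>>> move_arm(rows="19.2 -27.9 3 0 0 0;19.2 -27.9 3 0 0 0;19.2 -27.9 3 0 0 0;19.2 -27.9 3 0 0 0;19.2 -27.9 3 0 0 0;19.2 -27.9 3 0 0 0;19.2 -27.9 5 0 0 0;19.2 -27.9 5 0 0 0;19.2 -27.9 5 0 0 0;19.2 -27.9 5 0 0 0;19.2 -27.9 5 0 0 0;19.2 -27.9 5 0 0 0", gripper=55)

```text
t: 24.02
tcp_pos: [0.4425, 0.3457, 0.3759]
tcp_rot: [0.972, 0.236, 0.001, -0.0]
ft_force: [1.4, 0.1, -0.2]
grip_width: 0.0468
gripper_force: 0.0
```

>>> move_arm(rows="0 0 10 0 0 0.11;0 0 15 0 0 0.11;0 0 15 0 0 0.108;0 0 15 0 0 0;0 0 0 0 0 0;0 0 0 0 0 0")

```text
t: 24.52
tcp_pos: [0.4423, 0.344, 0.321]
tcp_rot: [0.997, 0.074, -0.0, 0.0]
ft_force: [0.0, -0.1, -0.4]
grip_width: 0.0468
gripper_force: 0.0
```

```bash
python3 -c "
from h import *
plan2([.443,.344,.242],.142,0);print(np.round(env.state()['joint_positions'],2))
p,P=cloud('scene');cv2.imwrite('pics/w1.png',cv2.resize(p[110:220,300:410,::-1],(600,600)))
Q=P.reshape(-1,3);m=(Q[:,0]>.35)&(Q[:,0]<.55)&(Q[:,1]>.3)&(Q[:,1]<.4)&(Q[:,2]>.103)&(Q[:,2]<.113);print(rect(Q[m][:,:2]),m.sum())"
```

```text
shift mm [ 0.7  0.  79. ] turn [0.0003 0.0006 0.0056] t 24.52
[-0.37  0.52 -0.51  1.79  0.31  0.91 -2.44]
(array([444.8, 343.1]), array([127.4,  26.9]), 8.3) 203
```

View pics/w1.png

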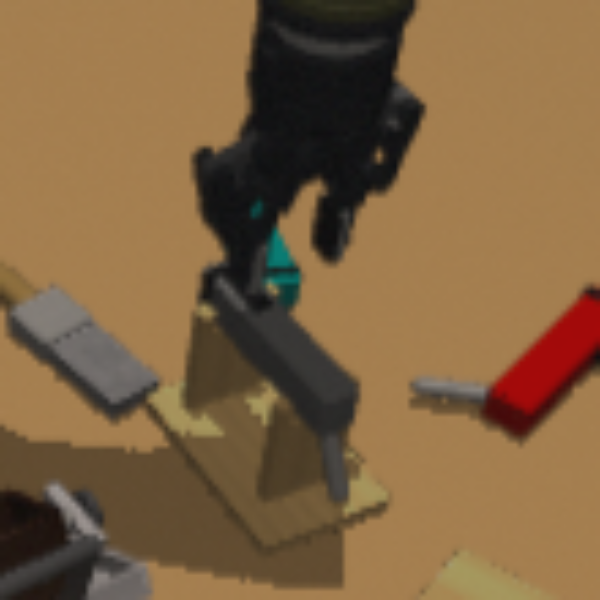

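The gripper is above the grey wand. I descend and grip.

>>> move_arm(rows="0.7 0 15 0 0 0.003;0 0 15 0 0 0;0 0 15 0 0 0;0 0 12 0 0 0;0 0 10 0 0 0;0 0 7 0 0 0;0 0 5 0 0 0;0 0 0 0 0 0;0 0 0 0 0 0")

```text
t: 25.32
tcp_pos: [0.4434, 0.3443, 0.2429]
tcp_rot: [0.998, 0.07, 0.0, 0.0]
ft_force: [0.3, 0.2, 0.5]
grip_width: 0.0468
gripper_force: 0.0
```

>>> move_arm(rows="0 0 0 0 0 0;0 0 0 0 0 0;0 0 0 0 0 0;0 0 0 0 0 0;0 0 0 0 0 0;0 0 0 0 0 0;0 0 0 0 0 0;0 0 0 0 0 0", gripper=15, squeeze=50)

```text
t: 25.98
tcp_pos: [0.4434, 0.3446, 0.2433]
tcp_rot: [0.998, 0.07, 0.001, -0.0]
ft_force: [0.0, 0.5, 6.4]
grip_width: 0.0254
gripper_force: 49.7
```

```bash
python3 -c "
from h import *
s=env.state();print(s['tcp_pos'],s['tcp_rot'],R.from_quat(s['tcp_rot']).as_matrix()[:,0])
p,P=cloud('top');W=P[205:285,150:205].reshape(-1,3)
m=(W[:,2]>.103)&(W[:,2]<.113);print(rect(W[m][:,:2]))
"
```

```text
[0.44341521 0.34456736 0.24330835] [ 9.97518182e-01  7.04053940e-02  6.85477537e-04 -2.95180622e-04] [0.99008522 0.14046092 0.00140912]
(array([442.2, 343.4]), array([128.7,  27. ]), 8.3)
```

>>> move_arm(rows="0 0 -4 0 0 0;0 0 -8 0 0 0;0 0 -15 0 0 0;0 0 -20 0 0 0;0 0 -25 0 0 0;0 0 -30 0 0 0;0 0 -30 0 0 0;0 0 -30 0 0 0;0 0 -28 0 0 0;0 0 0 0 0 0;0 0 0 0 0 0")

```text
t: 26.95
tcp_pos: [0.4431, 0.3443, 0.4342]
tcp_rot: [0.998, 0.07, 0.001, -0.001]
ft_force: [-0.0, -0.1, -2.9]
grip_width: 0.0257
gripper_force: 49.2
```

```bash
python3 -c "
from h import *
plan2([.4528,.0983,.43],.217,0)
s=env.state();Rm=R.from_quat(s['tcp_rot']);t=np.array(s['tcp_pos'])
for n in('scene','top'):
    p,P=cloud(n);Q=P.reshape(-1,3);L=Rm.inv().apply(Q[np.isfinite(Q[:,0])]-t)
    # tool coords: x fwd, z down. body top z~.136
    m=(abs(L[:,2]-.136)<.004)&(abs(L[:,1])<.03)&(abs(L[:,0])<.1);
    if m.sum()>5: print(n,'top',rect(L[m][:,:2]),np.median(L[m][:,2]),m.sum())
    m=(L[:,0]>.04)&(L[:,0]<.11)&(abs(L[:,1])<.03)&(L[:,2]>.17)&(L[:,2]<.225);q=L[m]
    if m.sum()>3:
        print(n,'nozzle',m.sum(),'max z',np.percentile(q[:,2],[90,98,100]),'low end mean',q[q[:,2]>q[:,2].max()-.012].mean(0))
"
```

```text
shift mm [-24.9 244.9   3.9] turn [-0.0008 -0.0028 -0.0764] t 26.95
scene top (array([12. , -0.4]), array([ 49.6, 101.4]), 74.8) 0.13673139182050642 168
scene nozzle 62 max z [0.20299528 0.20650637 0.20691368] low end mean [0.07705566 0.0033086  0.20103712]
top top (array([-2.4,  2.9]), array([128.3,  27.5]), 1.0) 0.13758404523061527 497
top nozzle 38 max z [0.20393493 0.20493826 0.20556986] low end mean [0.07428152 0.00432725 0.1994624 ]
```

>>> move_arm(rows="0 0 0 0 -0.002 -0.038;0 0 0 0 0 -0.038;-4.3 24.2 0 0 0 0;-4.3 24.2 0 0 0 0;-4.3 24.2 0 0 0 0;-4.3 24.2 0 0 0 0;-4.3 24.2 0 0 0 0;-4.3 24.2 0 0 0 0;-4.3 24.2 0 0 0 0;-4.3 24.2 0 0 0 0;-4.3 24.2 0 0 0 0;-4.3 24.2 0 0 0 0")

```text
t: 28.05
tcp_pos: [0.4528, 0.0971, 0.4312]
tcp_rot: [0.994, 0.108, -0.003, 0.0]
ft_force: [0.2, -0.6, -1.0]
grip_width: 0.0256
gripper_force: 49.4
```

>>> move_arm(rows="0 0 0 0 0 0;0 0 0 0 0 0")

```text
t: 28.22
tcp_pos: [0.4531, 0.097, 0.4314]
tcp_rot: [0.994, 0.107, -0.002, 0.001]
ft_force: [0.3, 1.2, -0.8]
grip_width: 0.0254
gripper_force: 49.6
```

```bash
cat > n.py <<'E'
from h import *
def look(mouths):
    s=env.state();Rm=R.from_quat(s['tcp_rot']);t=np.array(s['tcp_pos'])
    noz=t+Rm.apply([.08,0,.2112]);j=Rm.apply([.5,0,.866])
    print('nozzle',noz.round(4),'jet',j.round(3),'t',s['t'])
    for k,m in mouths.items():
        d=np.array(m)-noz;print(k,'ahead',round(d@j,4),'shift tool mm to 50mm aim',(Rm.inv().apply(d-.05*j)*1000).round(1),'yaw err',(R.from_quat(s['tcp_rot']).inv()*R.from_euler('z',.217)*R.from_euler('x',np.pi)).as_rotvec().round(4))
M={'m2':[.5553,.1210,.140],'m3':[.5796,.0272,.1318]}
E
python3 -c "
from n import *
look(M)
import m
p,P=cloud('top')
try: m.measure(P)
except Exception as e: print(e)
p,P=cloud('scene');cv2.imwrite('pics/n1.png',cv2.resize(p[130:290,210:370,::-1],(600,600)))
np.save('pics/Pn1.npy',P)
"
```

```text
nozzle [0.5303 0.1136 0.2198] jet [ 0.484  0.105 -0.869] t 28.2167
m2 ahead 0.0821 shift tool mm to 50mm aim [ 1.4 -1.9 36.3] yaw err [ 0.0006  0.0051 -0.0035]
m3 ahead 0.0912 shift tool mm to 50mm aim [ 5.3 94.9 44.6] yaw err [ 0.0006  0.0051 -0.0035]
tilt 0.5213528055447803 slope dir 0.2238634303801229 floor z med -0.007989688636573516 1375
rim [ -97.9 -104.3] [99.1 98.3] (array([ 0.4, -3.1]), array([197.1, 202.4]), 0.3)
m2 (array([50.3, 47.7]), array([39.6, 54.1]), 1.7) 88 z 0.038716012156625595
 mouth world [0.5614 0.1228 0.1439]
m3 (array([ 41.6, -49. ]), array([51.9, 52.3]), 51.1) 126 z 0.02931988996334416
 mouth world [0.5792 0.0277 0.1317]
```

View pics/n1.png

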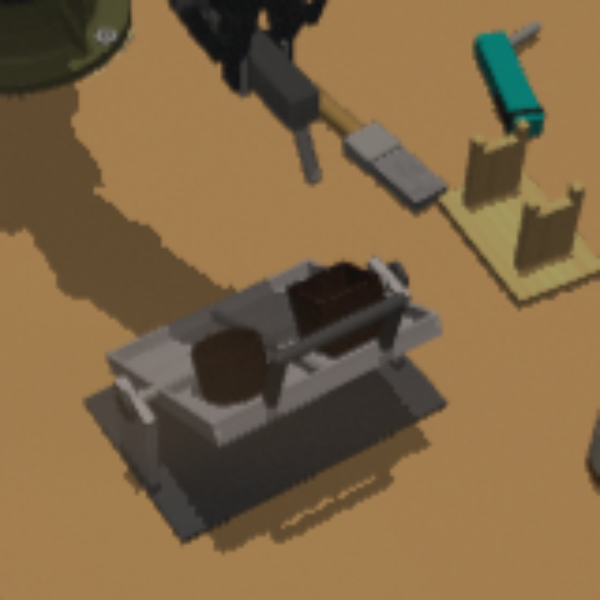

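The wand is held over the square mould, with its nozzle tip at (294,178) in the scene view, and both moulds are unmoved. I close to 5 cm.

>>> move_arm(rows="1.4 -1.9 6 0 0.004 -0.003;0 0 8 0 0 0;0 0 8 0 0 0;0 0 7 0 0 0;0 0 5 0 0 0;0 0 2 0 0 0;0 0 0 0 0 0;0 0 0 0 0 0")

```text
t: 28.98
tcp_pos: [0.4544, 0.1009, 0.3966]
tcp_rot: [0.994, 0.11, 0.001, 0.0]
ft_force: [-0.0, -0.4, -1.2]
grip_width: 0.0254
gripper_force: 49.6
```

```bash
python3 -c "
from n import *
c=env.calibration('scene');T=np.linalg.inv(c['cam_to_world'])
def pr(x):
    uv=c['mtx']@(T[:3,:3]@np.array(x)+T[:3,3]);return (uv[:2]/uv[2]).round(1)
print('pred noz earlier',pr([.5303,.1136,.2198]))
look(M)
p,P=cloud('scene');v,u=pr(M['m2'])[::-1].astype(int);print(u,v)
cv2.imwrite('pics/n2.png',cv2.resize(p[v-50:v+40,u-45:u+45,::-1],(600,600)))"
```

```text
pred noz earlier [293.5 179.4]
nozzle [0.5329 0.1183 0.1856] jet [ 0.49   0.109 -0.865] t 28.9833
m2 ahead 0.0507 shift tool mm to 50mm aim [-2.6  2.3  2.3] yaw err [ 0.0003 -0.0019  0.0029]
m3 ahead 0.0595 shift tool mm to 50mm aim [ 0.6 99.1 10.6] yaw err [ 0.0003 -0.0019  0.0029]
298 204
```

View pics/n2.png

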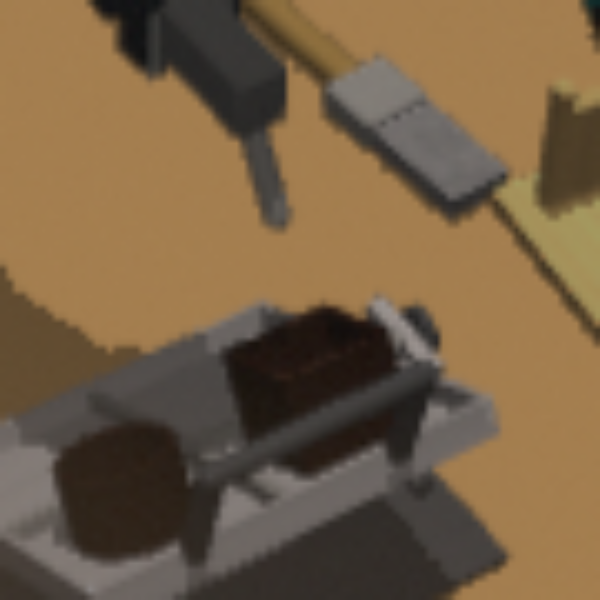

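The nozzle is above the mouth along its axis and its prediction fits the picture to 1.5 px. A small correction, then hold.

>>> move_arm(rows="-2.3 2.2 2 0 0 0.002;0 0 0 0 0 0;0 0 0 0 0 0;0 0 0 0 0 0;0 0 0 0 0 0;0 0 0 0 0 0;0 0 0 0 0 0;0 0 0 0 0 0;0 0 0 0 0 0;0 0 0 0 0 0;0 0 0 0 0 0;0 0 0 0 0 0")

```text
t: 30.03
tcp_pos: [0.4526, 0.0981, 0.3947]
tcp_rot: [0.994, 0.109, 0.001, 0.0]
ft_force: [0.2, -0.7, -0.7]
grip_width: 0.0258
gripper_force: 49.6
```

>>> move_arm(rows="0 0 0 0 0 0;0 0 0 0 0 0;0 0 0 0 0 0;0 0 0 0 0 0;0 0 0 0 0 0;0 0 0 0 0 0;0 0 0 0 0 0;0 0 0 0 0 0;0 0 0 0 0 0;0 0 0 0 0 0;0 0 0 0 0 0;0 0 0 0 0 0")

```text
t: 31.03
tcp_pos: [0.4526, 0.0982, 0.3947]
tcp_rot: [0.994, 0.109, 0.001, 0.0]
ft_force: [-1.0, 0.2, -1.5]
grip_width: 0.0252
gripper_force: 49.6
```

```bash
python3 -c "
from n import *
look(M)"
```

```text
nozzle [0.5311 0.1155 0.1836] jet [ 0.49   0.108 -0.865] t 31.0333
m2 ahead 0.0502 shift tool mm to 50mm aim [-0.3 -0.2  0.4] yaw err [ 0.0003 -0.002   0.0007]
m3 ahead 0.059 shift tool mm to 50mm aim [ 3.2 96.7  8.6] yaw err [ 0.0003 -0.002   0.0007]
```

>>> move_arm(rows="0.4 8 -5 0 0 0;0.4 14 -3 0 0 0;0.4 16 0 0 0 0;0.4 16 0 0 0 0;0.4 16 0 0 0 0;0.4 14 3 0 0 0;0.4 8 5 0 0 0;0.4 4.7 5 0 0 0;0 0 3.6 0 0 0;0 0 0 0 0 0;0 0 0 0 0 0")

```text
t: 31.95
tcp_pos: [0.4764, 0.0053, 0.3859]
tcp_rot: [0.994, 0.109, 0.001, -0.0]
ft_force: [0.1, 0.1, -1.4]
grip_width: 0.0253
gripper_force: 49.6
```

```bash
python3 -c "
from n import *
look(M)"
```

```text
nozzle [0.5547 0.0228 0.1748] jet [ 0.489  0.109 -0.865] t 31.95
m2 ahead 0.0411 shift tool mm to 50mm aim [ -3.2 -95.7  -8.5] yaw err [-0.0003 -0.0013  0.0021]
m3 ahead 0.0498 shift tool mm to 50mm aim [ 0.2  1.1 -0.3] yaw err [-0.0003 -0.0013  0.0021]
```

Within about 1 mm, so I hold for 2 s. Then I check that the moulds did not shift during the jets.

>>> move_arm(rows="0 1 0 0 0 0;0 0 0 0 0 0;0 0 0 0 0 0;0 0 0 0 0 0;0 0 0 0 0 0;0 0 0 0 0 0;0 0 0 0 0 0;0 0 0 0 0 0;0 0 0 0 0 0;0 0 0 0 0 0;0 0 0 0 0 0;0 0 0 0 0 0")

```text
t: 32.95
tcp_pos: [0.4768, 0.0035, 0.3861]
tcp_rot: [0.994, 0.109, 0.001, 0.0]
ft_force: [-0.3, -0.1, -2.6]
grip_width: 0.0251
gripper_force: 49.6
```

>>> move_arm(rows="0 0 0 0 0 0;0 0 0 0 0 0;0 0 0 0 0 0;0 0 0 0 0 0;0 0 0 0 0 0;0 0 0 0 0 0;0 0 0 0 0 0;0 0 0 0 0 0;0 0 0 0 0 0;0 0 0 0 0 0;0 0 0 0 0 0;0 0 0 0 0 0")

```text
t: 33.95
tcp_pos: [0.4768, 0.0035, 0.3861]
tcp_rot: [0.994, 0.109, 0.001, 0.0]
ft_force: [-0.9, 0.6, -1.8]
grip_width: 0.0253
gripper_force: 49.6
```

```bash
python3 -c "
from n import *
look(M)
import m
p,P=cloud('top');m.measure(P)
np.save('pics/Pn3.npy',P)
p,P=cloud('scene');Q=P.reshape(-1,3);Q=Q[np.isfinite(Q[:,0])]
th=.5215;yaw=.217;C=np.array([.548,.071,.085]);x=np.array([np.cos(yaw)*np.cos(th),np.sin(yaw)*np.cos(th),np.sin(th)]);y=np.array([-np.sin(yaw),np.cos(yaw),0]);F=np.stack([x,y,np.cross(x,y)])
L=(Q-C)@F.T
for h,sg in((.047,1),(.038,-1)):
        s=(L[:,2]>-.008+h-.004)&(L[:,2]<-.008+h+.005)&(L[:,1]*sg>.005)&(abs(L[:,1])<.1)&(abs(L[:,0])<.09);r=rect(L[s][:,:2]);print('scene',r,s.sum(),(np.r_[r[0]/1e3,h-.008]@F+C).round(4))
"
```

```text
nozzle [0.5554 0.0208 0.175 ] jet [ 0.49   0.108 -0.865] t 33.95
m2 ahead 0.0411 shift tool mm to 50mm aim [ -3.5 -97.9  -8.2] yaw err [ 0.0003 -0.002   0.0007]
m3 ahead 0.05 shift tool mm to 50mm aim [-0.  -1.1 -0. ] yaw err [ 0.0003 -0.002   0.0007]
tilt 0.5207300568659807 slope dir 0.22258750926333284 floor z med -0.007889140993373041 1414
rim [ -99.2 -104.4] [ 99.  103.6] (array([ 0.2, -0.4]), array([197.6, 208.2]), 0.4)
m2 (array([42.1, 47.5]), array([55.5, 53.9]), 1.1) 179 z 0.03854450113970942
 mouth world [0.5545 0.1211 0.1398]
m3 (array([ 43.7, -48.7]), array([48.7, 53. ]), 2.0) 113 z 0.02903841747781862
 mouth world [0.5809 0.0284 0.1328]
scene (array([44.1, 46. ]), array([59.8, 54.7]), 3.2) 99 [0.5565 0.12   0.1408]
scene (array([ 42.7, -50.4]), array([53.5, 52.3]), 9.0) 81 [0.5804 0.0265 0.1323]
```

>>> move_arm(rows="-10 0 -15 0 0 0;-10 0 -20 0 0 0;-10 -10 -20 0 0 0;-10 -20 0 0 0 0;-10 -30 0 0 0 0;0 -33 0 0 0 0;0 -33 0 0 0 0;0 -33 0 0 0 0;0 -33 0 0 0 0;0 -33 0 0 0 0;0 -25 0 0 0 0;0 -15 0 0 0 0")

```text
t: 35.05
tcp_pos: [0.3693, 0.2543, 0.4412]
tcp_rot: [0.994, 0.11, 0.001, -0.001]
ft_force: [-0.3, -0.6, -1.3]
grip_width: 0.0255
gripper_force: 49.6
```

>>> move_arm(rows="0 0 0 0 0 0.038;0 0 0 0 0 0.038;0 0 0 0 0 0;0 0 0 0 0 0")

```text
t: 35.38
tcp_pos: [0.3706, 0.2514, 0.4409]
tcp_rot: [0.997, 0.071, 0.001, 0.0]
ft_force: [-0.3, 0.6, -1.4]
grip_width: 0.0255
gripper_force: 49.7
```

```bash
python3 -c "
from h import *
plan2([.4432,.3444,.30],.141,0)"
```

```text
shift mm [ 84.9 -81.8 141. ] turn [ 0.0003 -0.002   0.002 ] t 35.38
```

>>> move_arm(rows="17 -16.4 0 0 0 0;17 -16.4 10 0 0 0;17 -16.4 10 0 0 0;17 -16.4 15 0 0 0;17 -16.2 15 0 -0.002 0.002;0 0 20 0 0 0;0 0 20 0 0 0;0 0 20 0 0 0;0 0 10 0 0 0;0 0 0 0 0 0;0 0 0 0 0 0;0 0 0 0 0 0")

```text
t: 36.38
tcp_pos: [0.4436, 0.3446, 0.3223]
tcp_rot: [0.998, 0.07, 0.001, -0.0]
ft_force: [-0.2, -0.5, -1.4]
grip_width: 0.0255
gripper_force: 49.8
```

```bash
python3 -c "
from h import *
plan2([.4434,.3445,.2433],.141,0)"
```

```text
shift mm [-0.4  0.2 79. ] turn [-0.0008 -0.0015 -0.0012] t 36.38
```

>>> move_arm(rows="-0.3 0.2 15 0 0 0;0 0 15 0 0 0;0 0 15 0 0 0;0 0 12 0 0 0;0 0 8 0 0 0;0 0 5 0 0 0;0 0 3 0 0 0;0 0 2 0 0 0;0 0 1.5 0 0 0;0 0 1.5 0 0 0;0 0 0 0 0 0;0 0 0 0 0 0")

```text
t: 37.38
tcp_pos: [0.4431, 0.3442, 0.2433]
tcp_rot: [0.998, 0.07, 0.0, -0.0]
ft_force: [0.5, 0.2, -1.5]
grip_width: 0.0251
gripper_force: 49.9
```

>>> move_arm(rows="0 0 0.7 0 0 0;0 0 0 0 0 0;0 0 0 0 0 0;0 0 0 0 0 0")

```text
t: 37.72
tcp_pos: [0.4431, 0.3442, 0.2433]
tcp_rot: [0.998, 0.07, 0.001, -0.0]
ft_force: [-0.7, -2.0, 5.8]
grip_width: 0.0258
gripper_force: 50.8
```

>>> move_arm(rows="0 0 0.7 0 0 0;0 0 0 0 0 0;0 0 0 0 0 0;0 0 0 0 0 0")

```text
t: 38.05
tcp_pos: [0.443, 0.3442, 0.2433]
tcp_rot: [0.998, 0.07, 0.001, 0.0]
ft_force: [-3.2, -3.3, 12.7]
grip_width: 0.0252
gripper_force: 51.8
```

Seated. Release and go up.

>>> move_arm(rows="0 0 -0.7 0 0 0;0 0 0 0 0 0")

```text
t: 38.22
tcp_pos: [0.4431, 0.3442, 0.2433]
tcp_rot: [0.998, 0.07, 0.001, -0.0]
ft_force: [-2.2, -2.3, 8.5]
grip_width: 0.0252
gripper_force: 51.0
```

>>> move_arm(rows="0 0 0 0 0 0;0 0 0 0 0 0;0 0 0 0 0 0;0 0 0 0 0 0;0 0 0 0 0 0", gripper=55)

```text
t: 38.63
tcp_pos: [0.4431, 0.3441, 0.2422]
tcp_rot: [0.998, 0.07, -0.0, 0.0]
ft_force: [0.9, 0.2, 0.4]
grip_width: 0.047
gripper_force: 0.0
```

>>> move_arm(rows="0 0 -10 0 0 0;0 0 -20 0 0 0;0 0 -25 0 0 0;0 0 -30 0 0 0;0 0 -35 0 0 0;0 0 -35 0 0 0;0 0 -35 0 0 0;0 0 0 0 0 0;0 0 0 0 0 0")

```text
t: 39.38
tcp_pos: [0.4429, 0.3445, 0.4351]
tcp_rot: [0.998, 0.07, 0.002, -0.001]
ft_force: [-0.6, -0.5, -0.8]
grip_width: 0.0472
gripper_force: 0.0
```

```bash
python3 -c "
from h import *
import m
p,P=cloud('top');W=P[205:285,150:205].reshape(-1,3)
k=(W[:,2]>.103)&(W[:,2]<.113);print('wand',rect(W[k][:,:2]),np.median(W[k][:,2]),k.sum())
p,P2=cloud('scene');Q=P2.reshape(-1,3);k=(Q[:,0]>.35)&(Q[:,0]<.55)&(Q[:,1]>.3)&(Q[:,1]<.4)&(Q[:,2]>.103)&(Q[:,2]<.113);print(rect(Q[k][:,:2]),k.sum())
m.measure(P)
s=env.state();print(s['tcp_pos'])
th=.5220;n=np.array([-np.sin(th)*.9765,-np.sin(th)*.2153,np.cos(th)])
planh([.5666,.0745,.425],0)"
```

```text
wand (array([441.5, 342.4]), array([129.1,  26.6]), 7.3) 0.10700091246594767 519
(array([443.9, 341.1]), array([131.3,  28.2]), 7.7) 242
tilt 0.5218066178401469 slope dir 0.22321915688629196 floor z med -0.007884764394636867 2076
rim [ -99.2 -104.5] [ 99.  104.6] (array([0.2, 0.1]), array([197.8, 209.1]), 0.4)
m2 (array([42.3, 47.8]), array([53.9, 55. ]), 89.6) 168 z 0.038701656031239706
 mouth world [0.5545 0.1214 0.1399]
m3 (array([ 41.1, -49.5]), array([52.4, 51.9]), 33.7) 125 z 0.029291162025521067
 mouth world [0.5788 0.0271 0.1315]
[0.44280568 0.34378225 0.43204117]
shift [ 85.1 283.9   7.2] turn [ 3.0000e-04  1.0000e-03 -1.6481e+00] t 39.48 q [-0.29  0.43 -0.62  1.62  0.27  1.18 -2.41]
```

The wand lies within 2 mm and 1° of where it lay, and the moulds and tilt are unchanged. Back to the handle.

>>> move_arm(rows="2.4 24.1 0 0 0 0;2.4 24.1 0 0 0 0;2.4 24.1 0 0 0 0;2.4 24.1 0 0 0 0;2.4 24.1 0 0 0 0;2.4 24.1 0 0 0 0;2.4 24.1 0 0 0 0;2.4 24.1 0 0 0 0;2.4 24.1 0 0 0 0;2.4 24.1 0 0 0 0;2.4 24.1 0 0 0 0;2.4 24.1 0 0 0 0", gripper=45)

```text
t: 40.48
tcp_pos: [0.5116, 0.0603, 0.4309]
tcp_rot: [0.998, 0.07, -0.002, 0.0]
ft_force: [0.7, -0.2, 0.5]
grip_width: 0.0388
gripper_force: 0.0
```

>>> move_arm(rows="0 0 0 0 0 -0.11;0 0 0 0 0 -0.11;0 0 0 0 0 -0.11;0 0 0 0 0 -0.11;0 0 0 0 0 -0.11;0 0 0 0 0 -0.11;0 0 0 0 0 -0.11;0 0 0 0 0 -0.11;0 0 0 0 0 -0.11;0 0 0 0 0 -0.11;0 0 0 0 0 -0.11;0 0 0 0 0 -0.11")

```text
t: 41.48
tcp_pos: [0.5115, 0.0615, 0.431]
tcp_rot: [0.743, 0.669, -0.001, -0.001]
ft_force: [0.1, 0.2, -0.5]
grip_width: 0.0387
gripper_force: 0.0
```

>>> move_arm(rows="0 0 0 0 0 -0.11;0 0 0 0 0 -0.11;0 0 0 0 0 -0.108;0 0 0 -0.105 0 0;0 0 0 -0.105 0 0;0 0 0 -0.105 0 0;0 0 0 -0.105 0 0;0 0 0 -0.102 0 0;0 0 0 0 0 0;0 0 0 0 0 0")

```text
t: 42.32
tcp_pos: [0.511, 0.0612, 0.4313]
tcp_rot: [0.606, 0.754, 0.199, 0.16]
ft_force: [0.5, 0.2, -0.1]
grip_width: 0.0383
gripper_force: 0.0
```

```bash
python3 -c "
from h import *
planh([.5656,.0745,.3240],.5225)"
```

```text
shift [  1.4  -4.1 121.1] turn [-0.0059  0.0012  0.0001] t 42.32 q [ 0.61  0.29 -0.98  1.98  0.56  0.53 -0.49]
```

>>> move_arm(rows="1.4 -4 15 -0.006 0 0;0 0 20 0 0 0;0 0 20 0 0 0;0 0 20 0 0 0;0 0 16 0 0 0;0 0 12 0 0 0;0 0 10 0 0 0;0 0 8 0 0 0;0 0 0 0 0 0;0 0 0 0 0 0")

```text
t: 43.15
tcp_pos: [0.568, 0.0757, 0.3248]
tcp_rot: [0.605, 0.753, 0.202, 0.163]
ft_force: [-0.1, -1.0, 0.2]
grip_width: 0.0386
gripper_force: 0.0
```

>>> move_arm(rows="0 0 0 0 0 0;0 0 0 0 0 0;0 0 0 0 0 0;0 0 0 0 0 0;0 0 0 0 0 0;0 0 0 0 0 0;0 0 0 0 0 0", gripper=0, squeeze=40)

```text
t: 43.73
tcp_pos: [0.5663, 0.0752, 0.3251]
tcp_rot: [0.605, 0.753, 0.202, 0.163]
ft_force: [-5.6, -0.6, -3.5]
grip_width: 0.0104
gripper_force: 39.0
```

```bash
python3 -c "
from h import *
tilt()"
```

```text
tool tilt 0.5246507243514092 r [-8.23652041e-02  1.36542565e+02 -1.98356574e+02] [-5.63821678 -0.63056845 -3.49249198] 0.010412528653315423
```

>>> move_arm(rows="0 3.55 2.49 0.018 0 0;0 3.55 2.49 0.018 0 0;0 3.55 2.49 0.018 0 0;0 3.55 2.49 0.018 0 0;0 3.55 2.49 0.018 0 0;0 3.55 2.49 0.018 0 0;0 3.55 2.49 0.018 0 0;0 3.55 2.49 0.018 0 0;0 3.55 2.49 0.018 0 0;0 3.55 2.49 0.018 0 0;0 3.55 2.49 0.018 0 0;0 3.55 2.49 0.018 0 0")

```text
t: 44.73
tcp_pos: [0.6162, 0.0862, 0.3161]
tcp_rot: [0.619, 0.77, 0.119, 0.096]
ft_force: [-8.7, -0.9, 1.2]
grip_width: 0.0102
gripper_force: 39.8
```

>>> move_arm(rows="0 3.55 2.49 0.018 0 0;0 3.55 2.49 0.018 0 0;0 3.55 2.49 0.018 0 0;0 3.55 2.49 0.018 0 0;0 3.55 2.49 0.018 0 0;0 3.55 2.49 0.018 0 0;0 3.55 2.49 0.018 0 0;0 3.55 2.49 0.018 0 0;0 3.55 2.49 0.018 0 0;0 3.55 2.49 0.018 0 0;0 3.55 2.49 0.018 0 0;0 3.55 2.49 0.018 0 0")

```text
t: 45.73
tcp_pos: [0.6629, 0.0965, 0.2962]
tcp_rot: [0.626, 0.779, 0.035, 0.029]
ft_force: [-9.0, -1.4, 2.8]
grip_width: 0.0104
gripper_force: 39.8
```

```bash
python3 -c "
from h import *
tilt()"
```

```text
tool tilt 0.09076493996995653 r [ 7.25020625e-02  1.36412491e+02 -1.99674417e+02] [-9.03468957 -1.38231231  2.83457048] 0.010382719027118834
```

>>> move_arm(rows="0 3.55 2.49 0.018 0 0;0 3.55 2.49 0.018 0 0;0 3.55 2.49 0.018 0 0;0 3.55 2.49 0.018 0 0;0 3.55 2.49 0.018 0 0;0 0 0 0 0 0;0 0 0 0 0 0;0 0 0 0 0 0")

```text
t: 46.4
tcp_pos: [0.6811, 0.1005, 0.2844]
tcp_rot: [0.626, 0.78, 0.001, 0.0]
ft_force: [-6.9, -0.6, -0.6]
grip_width: 0.0107
gripper_force: 39.4
```

```bash
cat > lv.py <<'E'
from h import *
def lv():
    for n in('scene','top'):
        p,P=cloud(n);Q=P.reshape(-1,3);Q=Q[np.isfinite(Q[:,0])];C=np.array([.548,.071]);yaw=.217
        u=(Q[:,:2]-C)@[np.cos(yaw),np.sin(yaw)];v=(Q[:,:2]-C)@[-np.sin(yaw),np.cos(yaw)];z=Q[:,2]
        m=(abs(abs(v)-.048)<.036)&(abs(abs(u)-.048)<.036)&(abs(z-.077)<.012)
        for _ in range(8):
            k=np.linalg.lstsq(np.c_[u[m],v[m],np.ones(m.sum())],z[m],rcond=None)[0];r=abs(z-k[0]*u-k[1]*v-k[2]);m=m&(r<.004)
        print(n,'tilt',k.round(4),m.sum())
E
python3 -c "
from lv import *
tilt();lv()"
```

```text
tool tilt 0.0014382119232212926 r [ 8.03476278e-02  1.36582559e+02 -1.99171847e+02] [-6.91781482 -0.60307311 -0.64985177] 0.010669845035120586
scene tilt [-0.0015 -0.0031  0.0773] 1099
top tilt [0.0117 0.0044 0.0777] 2134
```

>>> move_arm(rows="0 0 0 0 0 0;0 0 0 0 0 0;0 0 0 0 0 0;0 0 0 0 0 0;0 0 0 0 0 0", gripper=45)

```text
t: 46.92
tcp_pos: [0.6826, 0.1007, 0.2853]
tcp_rot: [0.627, 0.779, 0.003, 0.002]
ft_force: [-0.3, -0.8, 0.4]
grip_width: 0.0382
gripper_force: 0.0
```

>>> move_arm(rows="0 0 -10 0 0 0;0 0 -20 0 0 0;0 0 -25 0 0 0;0 0 -30 0 0 0;0 0 -30 0 0 0;0 0 -30 0 0 0;-20 -20 0 0 0 0;-25 -25 0 0 0 0;-25 -25 0 0 0 0;-25 -25 0 0 0 0;-25 -25 0 0 0 0;-25 -25 0 0 0 0")

```text
t: 47.92
tcp_pos: [0.5699, -0.0732, 0.43]
tcp_rot: [0.626, 0.78, 0.002, 0.002]
ft_force: [0.1, 0.2, -0.1]
grip_width: 0.0382
gripper_force: 0.0
```

>>> move_arm(rows="-25 -30 0 0 0 0;-25 -30 0 0 0 0;-25 -20 0 0 0 0;-25 0 0 0 0 0;0 0 0 0 0 0;0 0 0 0 0 0")

```text
t: 48.42
tcp_pos: [0.5143, -0.1886, 0.4292]
tcp_rot: [0.628, 0.778, 0.002, 0.002]
ft_force: [-0.0, 0.5, 0.7]
grip_width: 0.0386
gripper_force: 0.0
```

```bash
python3 -c "
from lv import *
lv();p,P=cloud('top');cv2.imwrite('pics/end.png',p[:,:,::-1]);print(env.state()['tcp_pos'],env.state()['t'])"
```

```text
scene tilt [-0.0015 -0.0003  0.0774] 1222
top tilt [0.0083 0.0035 0.0776] 2292
[ 0.51470128 -0.18557053  0.42915703] 48.5667
```

View pics/end.png

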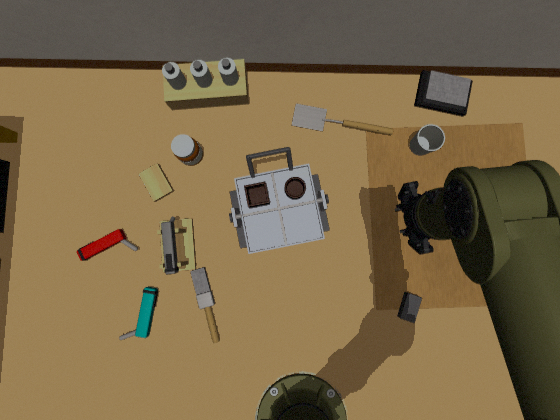

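The tray is level with both moulds standing in it, at (257,195) and (295,188). The wand is in its rest at (169,245) and the gripper is clear. I hand it in.

```bash
python3 -c "
from station import env
print(env.finish_job())"
```

```text
the job is handed in; nothing more can be done
None
```

The job is handed in: both moulds that were there (mould2, mould3) were stood in bays, tipped at 29.9° and blown out tallest first for 2 s each at 5 cm; the wand lies back in its rest to within about 2 mm and 1°, and the tray is level to within 0.5°.

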